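Cap the spool and rock it out of its clip

ROBOT

A 7-joint arm with a two-finger parallel gripper is mounted at the origin on the work surface. World frame = base frame: x ahead of the robot, y to its left, z up, the work surface at z = 0. Lengths are in mm, angles in rad, forces in N, time in s.
With the tool pointing down it reaches from about 425 to 950 mm from the base axis. Payload 4.7 kg.
Tool frame: the origin (TCP) lies at the very end of the fingers, on their centre line; the grasp point (between the pads) lies 19 mm behind it; z points along the fingers, y is the line along which they close (so a half turn about z gives the same grasp; the last joint's range is limited). The gripper opens to 85 mm and grips with 20 to 120 N. Pads are 22 mm wide; open, the fingers measure 114 mm over their backs; the gripper's body (76 mm by 85 mm) begins 54 mm behind the grasp point. The pads swing forward as they close: fully open they stand 13 mm farther back than shut.
Start: joints at [1.074, 0.469, -0.049, 1.532, 0.024, 1.141, -0.082], TCP at [304.42, -602.476, 231.335] pointing down, gripper open.
Joint ranges: [-2.59, 2.59], [-0.33, 1.99], [-1.39, 1.29], [0.1, 2.45], [-1.04, 4.18], [0.21, 1.99], [-2.66, 2.66]. Speed limits (rad/s): [2.57, 2.57, 3.14, 3.14, 3.14, 3.14, 3.14].

INTERFACE

Orientations are given as a unit quaternion [w, x, y, z].
In Python, from plant import bot gives the robot as it stands.
- The arm moves only by the tool drive_tool, never from a script. Its argument "steps" is a list of rows, each an object with "dr": the turn, a rotation vector about the tool's x, y, z in rad, a list of three; "delta_pos": the shift along the tool's x, y, z in cm, a list of three; "grip": the finger opening in cm, from 0 to 8.54. In form: [{"dr": [rx, ry, rz], "delta_pos": [tx, ty, tz], "grip": grip}, ...]. A call has 1 to 20 rows; each row shifts and turns the commanded pose from where the row before left it, along the tool's axes as they then stand; what a row does not reach is not made up. A row lasts 1/12 s, in which the tool goes at most 41.7 mm and 7.16 degrees, less where a joint would pass 70% of its speed; a pose out of reach is approached as far as the arm can. A call is refused whole if a number of a shift passes 4.17 or a number of a turn 0.125, either way. A call with a gripper value outside its range is refused whole. The fingers move at their own pace and stop on an object; the grip force is fixed at half the most. Time passes only in rows, so rows that do not move let the fingers close. It gives the time, the measured TCP pose, the force, the opening and the grip force at its end, in the units of the state.
- bot.state(): the state, without advancing time (a new reading comes with each control period).
- bot.capture(name): name is "scene" or "top" or "wrist"; returns a dict with "image" (384x512x3 uint8, red, green, blue), "K" (3x3 intrinsics, pixels), "T" (4x4, takes a point from camera to world coordinates). Camera axes: x right, y down, z forward; pixel columns grow to the right and rows downward; lengths in mm; the calibration is good to about 2 mm. The wrist camera is an equidistant fisheye: a pixel r from the principal point sees the ray r / f radians off the axis. A picture is of the moment at which its call begins. There is no depth.
- bot.job_done(): hands the job in; it is judged then, once.
The state is a dict: "time_s": time; "joints": joint angles; "dq": joint speeds; "joint_torque": joint torques, N m; "ee_pos": TCP position; "ee_rot": TCP orientation; "force": force on the tool from outside, world axes, zero at the start; "wrist_torque": the same for the moment, N m; "finger_gap": finger opening in mm; "finger_force": force on a finger pad.
Only numpy, scipy, OpenCV 4.12 (cv2) and the standard library are available. Lean on these libraries where they do the work, as an engineer would, in place of code of your own. Each camera call takes 0.05 s, during which the arm holds its last target. There are 200 camera calls.

TASK

Slide the white nylon cap fully down over the slim top end of the steel spool that stands in the black fixture. Then grip the spool's thick upper body below the cap and rock it side to side, towards one clip jaw and then the other, so that it pushes both jaws back and comes free; raise it, cap still on, until its foot is just clear of the clip. Finish while holding it there in the gripper, still and upright straight above the fixture with the foot no more than a few centimetres above the clip, and leave the copper sleeve, the seal insert and the blue punch where they lie.

Things in the scene. Friction and masses are not known exactly. Their poses are not given: they have to be found in the camera images.
- fixture: Black plastic fixture fixed to the bench, base 90 (x) x 120 (y) x 16 mm, origin at the centre of its underside. Central socket 24 mm wide, 4 mm deep (floor 12 mm above the bench). Two cheeks on its x sides (tops 56 mm up) stop the spool leaning in x; two clip housings on its y sides (44 mm out, tops 62 mm up) carry the jaws. The spool can lean only along the fixture's y, about 0.22 rad each way.
- jaw_a (a joint): Steel clip jaw with orange end tab, fixture's +y side. Value: how far it is pushed outwards, 0 to 0.0075 m, starts at 0 to 0.001. Moves stiffly (8 N friction), has no return spring, stays where pushed. An upright spool lifts out only when both jaws are out about 5 mm (otherwise it jams after 4 mm of lift); leaning it 0.19 rad towards a jaw pushes it out about 5 to 6 mm, 0.205 rad 5.5 to 7.
- jaw_b (a joint): The same clip jaw on the fixture's -y side; the value grows as it is pushed towards -y.
- jaw_a_tip (a point): Middle of the flat inner tip of jaw_a (plate 18 mm wide, 5 mm thick, 49.5 to 54.5 mm above the bench); at joint 0 it is 15 mm from the fixture's centre on the +y side, 5 mm deep in the spool's groove.
- jaw_b_tip (a point): The same point of jaw_b, on the fixture's -y side.
- spool: Round steel spool, 0.44 to 0.69 kg, upright at the fixture's centre, foot on the socket floor. Origin: centre of foot's underside, z up its axis. Diameter (mm) 22 up to height 7; 40 up to 33; 29 (clip groove) up to 46; 40 (upper body; grip it at 76) up to 86; 24 (slim top end) up to 108, the last 7 mm tapering to 15. It leans about the edge of its foot, 11 mm off axis.
- shoulder (a point): Point on the spool's axis at the shoulder, 86 mm above its foot, where the cap's rim comes to rest.
- cap: White nylon protective cap, 25 g, a round cup standing mouth down on a dark rubber pad (under 1 mm thick): outside diameter 34 mm, 28 mm tall, bore diameter 27 mm and 24 mm deep, closed on top. Origin at the centre of its open rim (underside), z towards the closed top. Fully home, its rim rests on the spool's shoulder.
- lap_sleeve: Copper lap sleeve, a tube 38 mm in diameter and 50 mm tall, standing. Bystander, not to be moved. Origin at the centre of its underside.
- seal_insert: Stainless seal insert, a ring 44 mm in diameter and 14 mm tall, lying flat. Bystander, not to be moved. Origin at the centre of its underside.
- drift_punch: Blue steel drift punch lying along its x: hexagon-like body 75 x 14 x 14 mm with a thin bright tip 45 mm long, 120 mm in all. Bystander, not to be moved. Origin on its underside, 57 mm from the blunt end.

How it is judged (in metres and radians):
On the way, in this order (a step that is already met when the one before it is completed fails the run):
1. the cap is fully home on the spool's top end, with the spool still in its socket (z of cap in the frame of spool between 0.083 and 0.0885 m and horizontal distance between cap and shoulder below 0.004 m and z of spool in the frame of fixture below 0.018 m), for 0.2 s.
2. the capped spool, still in its socket, is rocked towards one jaw and pushes it out by more than 3 mm (angle between spool's own z axis and vertical above 0.06 rad and z of spool in the frame of fixture below 0.018 m and distance between cap and shoulder below 0.006 m and value of joint any of jaw_a, jaw_b above 0.003 m), for 0.05 s.
3. the spool, still in its socket, is rocked the other way until the second jaw is pushed out by more than 3 mm too (angle between spool's own z axis and vertical above 0.06 rad and z of spool in the frame of fixture below 0.018 m and distance between cap and shoulder below 0.006 m and value of joint each of jaw_a, jaw_b above 0.003 m), for 0.05 s.
At the end, for the whole second after the job is handed in: Spool held by the fingers (over 2 N), still, upright within 0.15 rad, within 25 mm of the fixture's centre from above, foot 56 to 115 mm above the bench (clip top 54.5 mm), touching no part of the fixture; cap on its shoulder within 6 mm, lifted under 4.5 mm (z of spool in the frame of fixture between 0.056 and 0.115 m and horizontal distance between spool and fixture below 0.025 m and angle between spool's own z axis and vertical below 0.15 rad and contact force between the fingers and spool above 2 N and contact force between spool and fixture below 0.1 N and z of cap in the frame of spool between 0.083 and 0.0905 m and distance between cap and shoulder below 0.006 m and linear speed of spool below 0.03 m/s); the arm keeps its last pose, push and grip.
It fails at once if the copper sleeve is moved by more than 25 mm (distance of lap_sleeve from where it was at the start of the episode above 0.025 m).
It fails at once if the seal insert is moved by more than 25 mm (distance of seal_insert from where it was at the start of the episode above 0.025 m).
It fails at once if the drift punch is moved by more than 25 mm (distance of drift_punch from where it was at the start of the episode above 0.025 m).
It also fails if it takes over 61 s, if anything falls off the work surface, if the arm or the gripper's body presses on something with over 40 N, if the wrist force passes 120 N, or if a joint passes its speed limit or range.

## Working session

There is one attempt and no reset: what is moved stays moved. The work goes in short steps, Python scripts to look and compute and a tool call to move; the robot and the scene stay as the last step left them, time stands still between calls to the robot, and variables do not carry over. Pictures are saved under pics/ and viewed, at most 13 in all, crops included, and the job is handed in when it is done.

Besides the shell and the picture viewer there is one more tool, called after ">>>" by a JSON object that holds its "name" and its "arguments", one argument or row to a line. drive_tool: Moves the arm, as the interface text tells. Its arguments: {"type":"object","properties":{"steps":{"type":"array"}},"required":["steps"]}

```bash
mkdir -p pics; python3 - <<'E'
from plant import bot
import cv2
print(bot.state())
for n in("scene","top"):
    c=bot.capture(n); cv2.imwrite(f"pics/{n}0.png",c["image"][:,:,::-1]); print(n,c["K"],c["T"])
E
```

```text
{'time_s': 0.0, 'joints': array([ 1.0741021 ,  0.46944276, -0.04860378,  1.53371782,  0.02412222,
        1.1410086 , -0.08232237]), 'dq': array([-1.14133163e-03, -1.20991287e-03,  3.75329035e-04,  1.33490992e-03,
       -5.30083350e-04, -9.97004574e-06,  9.88198011e-04]), 'joint_torque': array([-8.24418021e-04, -5.10311151e+01, -4.64963308e-02, -2.37715977e+01,
        1.07965679e-02,  7.42055039e-03, -1.81420813e-05]), 'ee_pos': array([ 304.1074737 , -601.94199272,  230.25046108]), 'ee_rot': array([-9.56348218e-04,  9.72766944e-01,  2.31783265e-01, -2.74552829e-04]), 'force': array([-0.05350798,  0.0605821 ,  0.54960933]), 'wrist_torque': array([0.02595348, 0.00651834, 0.01152685]), 'finger_force': 0.0, 'finger_gap': 85.86565114004115}
scene [[393.42724588   0.         251.74892152]
 [  0.         393.42724588 183.0586778 ]
 [  0.           0.           1.        ]] [[ 6.60069518e-01  6.15834830e-01 -4.30181002e-01  9.53920127e+02]
 [ 7.51139824e-01 -5.33560551e-01  3.88718540e-01 -3.39627243e+02]
 [ 9.85880388e-03 -5.79707341e-01 -8.14765121e-01  7.72451336e+02]
 [ 0.00000000e+00  0.00000000e+00  0.00000000e+00  1.00000000e+00]]
top [[443.32398205   0.         251.19402592]
 [  0.         443.32398205 195.94504557]
 [  0.           0.           1.        ]] [[-2.19499493e-02 -9.76931979e-01  2.12419653e-01  4.20538100e+02]
 [-9.99755170e-01  2.08551479e-02 -7.39345174e-03  6.72083655e-01]
 [ 2.79285616e-03 -2.12529932e-01 -9.77150566e-01  8.25074564e+02]
 [ 0.00000000e+00  0.00000000e+00  0.00000000e+00  1.00000000e+00]]
```

View pics/top0.png

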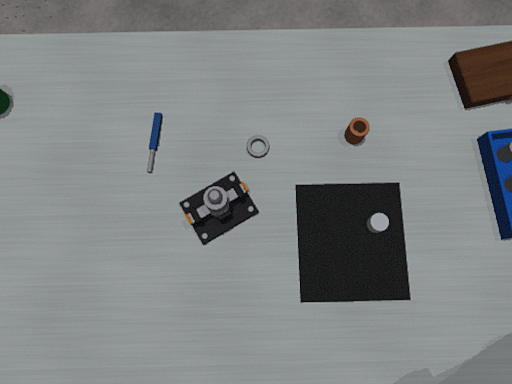

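View pics/scene0.png

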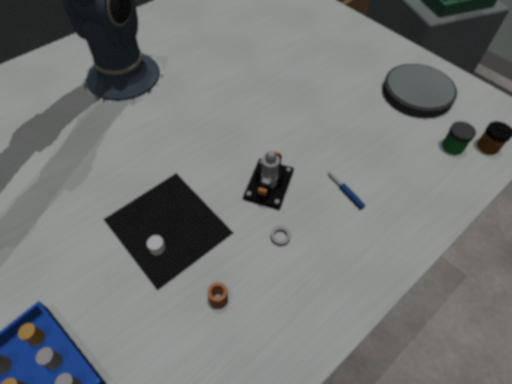

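The top view shows the fixture at about (218,208) with tabs at (189,218) and (244,187). The cap is at (378,223), sleeve (357,130), ring (258,146) and punch (154,140). The scene view agrees: cap (155,244), spool top (270,160).

```bash
cat > h.py <<'E'
import numpy as np, cv2
from plant import bot
from scipy.spatial.transform import Rotation as R
def rays(c,uv,fish=False):
    uv=np.atleast_2d(uv).astype(float);K=c["K"]
    x=(uv[:,0]-K[0,2])/K[0,0];y=(uv[:,1]-K[1,2])/K[1,1]
    if fish:
        r=np.hypot(x,y)+1e-12; d=np.c_[x/r*np.sin(r),y/r*np.sin(r),np.cos(r)]
    else: d=np.c_[x,y,np.ones_like(x)]
    return c["T"][:3,3],d@c["T"][:3,:3].T
def onplane(c,uv,z,fish=False):
    o,d=rays(c,uv,fish); return o+d*((z-o[2])/d[:,2])[:,None]
def meet(l):  # list of (o,d)
    A=0;b=0
    for o,d in l:
        d=d/np.linalg.norm(d);P=np.eye(3)-np.outer(d,d);A=A+P;b=b+P@o
    return np.linalg.solve(A,b)
def blobs(mask,amin=15):
    n,l,s,c=cv2.connectedComponentsWithStats(mask.astype(np.uint8))
    return [(c[i],s[i]) for i in range(1,n) if s[i][4]>=amin]
def quat(s): q=s["ee_rot"]; return R.from_quat([q[1],q[2],q[3],q[0]])
E
python3 - <<'E'
from h import *
t=bot.capture("top");s=bot.capture("scene")
def hsv(c): return cv2.cvtColor(c["image"],cv2.COLOR_RGB2HSV)
T=hsv(t);S=hsv(s)
def roi(m,x0,y0,x1,y1):
    o=np.zeros_like(m);o[y0:y1,x0:x1]=m[y0:y1,x0:x1];return o
# cap
a=blobs(roi(T[...,2]>110,305,195,398,290));b=blobs(roi(S[...,2]>110,138,225,175,262))
print("cap",a,b)
ct=a[0][0];cs=b[0][0]
print("tri",meet([(lambda r:(r[0],r[1][0]))(rays(t,ct)),(lambda r:(r[0],r[1][0]))(rays(s,cs))]),onplane(t,ct,20),onplane(s,cs,15))
# orange tabs
o=(T[...,0]<20)&(T[...,1]>150)&(T[...,2]>100)
for c,st in blobs(roi(o,170,160,270,250),6): print("tab",c,st[4],onplane(t,c,52))
print("sleeve",onplane(t,[357,127],50),"ring",onplane(t,[258,146],10),"punch",onplane(t,[[158,114],[150,171]],10))
# fixture black
k=blobs(roi(T[...,2]<60,170,160,270,250),200)
print([ (c,st) for c,st in k])
print("spool top",onplane(t,[215,196],120))
cr=lambda c,x,y,w:cv2.resize(c["image"][y:y+w*3//4,x:x+w],(400,300),interpolation=cv2.INTER_CUBIC)
im=np.vstack([np.hstack([cr(t,165,165,100),cr(t,345,195,64)]),np.hstack([cr(s,220,145,100),cr(s,125,220,64)])])
cv2.imwrite("pics/c1.png",im[:,:,::-1])
E
```

```text
cap [(array([379.32575758, 221.39015152]), array([370, 213,  19,  18, 264], dtype=int32))] [(array([154.45502646, 242.19047619]), array([147, 235,  16,  15, 189], dtype=int32))]
tri [ 541.39011462 -238.03293642   27.05331602] [[ 542.70180002 -239.70050163   20.        ]] [[ 534.41331203 -236.79816765   15.        ]]
tab [244.2173913 186.2173913] 23 [[606.70714867   6.93770821  52.        ]]
tab [188.33333333 218.58333333] 24 [[550.09708111 106.59902686  52.        ]]
sleeve [[ 715.56580591 -204.09345841   50.        ]] ring [[696.01172624 -20.78419407  10.        ]] punch [[765.87624727 173.43716598  10.        ]
 [650.4197738  186.02813592  10.        ]]
[(array([219.88768797, 210.48073308]), array([ 180,  172,   78,   73, 2128], dtype=int32))]
spool top [[574.97750505  54.22078202 120.        ]]
```

View pics/c1.png

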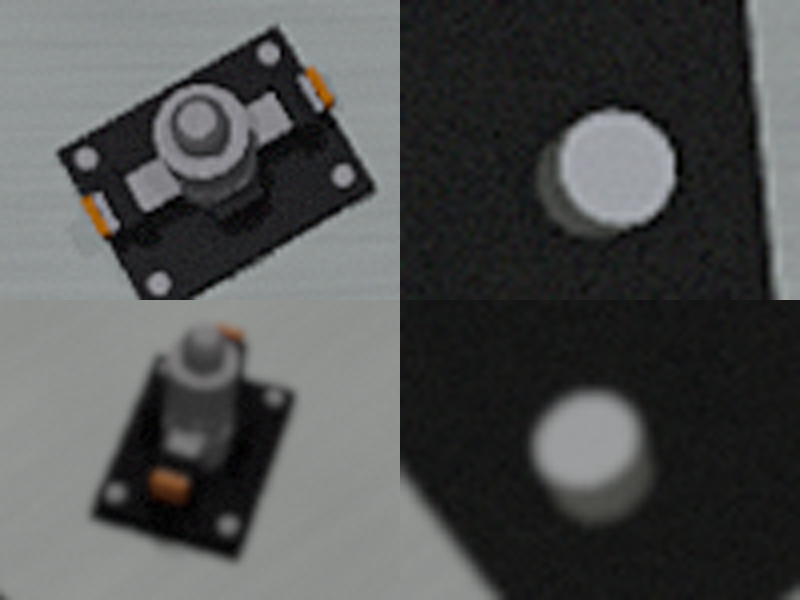

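Cap top triangulates to (541.4, −238.0, 27), which matches the expected 28.5 mm height. The fixture is at about (576, 55), with its jaw line at 119.6° in the world. Next I turn the tool so its x lies along that line, then go above the cap.

>>> {"name": "drive_tool", "arguments": {
  "steps": [
    {"dr": [0,0,-0.125],"delta_pos": [0,0,0],"grip": 8},
    {"dr": [0,0,-0.125],"delta_pos": [0,0,0],"grip": 8},
    {"dr": [0,0,-0.125],"delta_pos": [0,0,0],"grip": 8},
    {"dr": [0,0,-0.125],"delta_pos": [0,0,0],"grip": 8},
    {"dr": [0,0,-0.125],"delta_pos": [0,0,0],"grip": 8},
    {"dr": [0,0,-0.125],"delta_pos": [0,0,0],"grip": 8},
    {"dr": [0,0,-0.125],"delta_pos": [0,0,0],"grip": 8},
    {"dr": [0,0,-0.125],"delta_pos": [0,0,0],"grip": 8},
    {"dr": [0,0,-0.125],"delta_pos": [0,0,0],"grip": 8},
    {"dr": [0,0,-0.125],"delta_pos": [0,0,0],"grip": 8},
    {"dr": [0,0,-0.125],"delta_pos": [0,0,0],"grip": 8},
    {"dr": [0,0,-0.125],"delta_pos": [0,0,0],"grip": 8},
    {"dr": [0,0,-0.12],"delta_pos": [0,0,0],"grip": 8}
  ]
}}

```text
time_s: 1.28
ee_pos: [304.2, -602.4, 231.0]
ee_rot: [-0.0, 0.5, 0.866, 0.0]
force: [0.9, 1.0, 0.1]
finger_gap: 79.6
finger_force: 0.0
```

>>> {"name": "drive_tool", "arguments": {
  "steps": [
    {"dr": [0,0,0],"delta_pos": [1.2,2.3,0],"grip": 8},
    {"dr": [0,0,0],"delta_pos": [1.2,2.3,0],"grip": 8},
    {"dr": [0,0,0],"delta_pos": [1.2,2.3,0],"grip": 8},
    {"dr": [0,0,0],"delta_pos": [1.2,2.3,0],"grip": 8},
    {"dr": [0,0,0],"delta_pos": [1.2,2.3,0],"grip": 8},
    {"dr": [0,0,0],"delta_pos": [1.2,2.3,0],"grip": 8},
    {"dr": [0,0,0],"delta_pos": [1.2,2.3,0],"grip": 8},
    {"dr": [0,0,0],"delta_pos": [1.2,2.3,0],"grip": 8},
    {"dr": [0,0,0],"delta_pos": [1.2,2.3,0],"grip": 8},
    {"dr": [0,0,0],"delta_pos": [1.2,2.3,0],"grip": 8},
    {"dr": [0,0,0],"delta_pos": [1.2,2.3,0],"grip": 8},
    {"dr": [0,0,0],"delta_pos": [1.2,2.3,0],"grip": 8},
    {"dr": [0,0,0],"delta_pos": [1.2,2.3,0],"grip": 8},
    {"dr": [0,0,0],"delta_pos": [1.2,2.3,0],"grip": 8},
    {"dr": [0,0,0],"delta_pos": [1.2,2.3,0],"grip": 8},
    {"dr": [0,0,0],"delta_pos": [1.2,2.3,0],"grip": 8},
    {"dr": [0,0,0],"delta_pos": [0.8,1.8,0],"grip": 8},
    {"dr": [0,0,0],"delta_pos": [0,0,0],"grip": 8},
    {"dr": [0,0,0],"delta_pos": [0,0,0],"grip": 8}
  ]
}}

```text
time_s: 2.87
ee_pos: [541.5, -236.6, 231.2]
ee_rot: [-0.0, 0.502, 0.865, 0.0]
force: [-0.7, -0.1, -0.4]
finger_gap: 79.6
finger_force: 0.0
```

```bash
python3 - <<'E'
from h import *
w=bot.capture("wrist");s=bot.state();q=quat(s)
print(s["ee_pos"],q.as_matrix().round(4),s["joints"].round(2))
print(w["K"],w["T"].round(3))
cv2.imwrite("pics/w1.png",w["image"][:,:,::-1])
E
```

```text
[ 540.79675437 -238.17718554  231.07996046] [[-4.945e-01  8.692e-01 -7.000e-04]
 [ 8.692e-01  4.945e-01 -5.000e-04]
 [-1.000e-04 -9.000e-04 -1.000e+00]] [ 0.75  0.38 -0.54  1.72  0.22  1.1   0.67]
[[297.31863964   0.         257.90721706]
 [  0.         297.31863964 188.72275818]
 [  0.           0.           1.        ]] [[ 8.68000e-01  4.73000e-01  1.49000e-01  5.03968e+02]
 [ 4.96000e-01 -8.29000e-01 -2.58000e-01 -1.70345e+02]
 [ 2.00000e-03  2.98000e-01 -9.55000e-01  3.74453e+02]
 [ 0.00000e+00  0.00000e+00  0.00000e+00  1.00000e+00]]
```

View pics/w1.png

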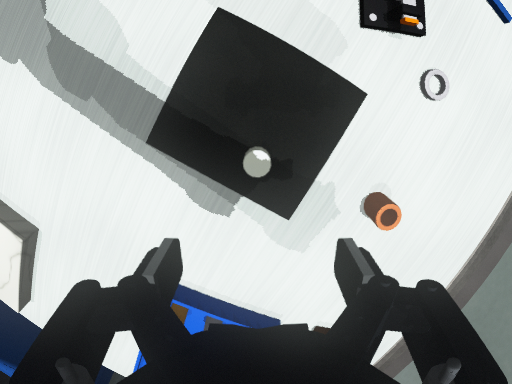

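The wrist view shows the cap at (257,162), centred between the fingertips near (172,240) and (345,240). I refine its position from this view.

```bash
python3 - <<'E'
from h import *
w=bot.capture("wrist");t=bot.capture("top")
g=w["image"].max(2);m=np.zeros_like(g);m[140:185,235:280]=g[140:185,235:280]>75
b=max(blobs(m),key=lambda x:x[1][4]);print(b)
# silhouette mostly top face; estimate
print(onplane(w,b[0],24,True),onplane(w,b[0],28.5,True))
print("tcp px check (z231 plane through tcp):")
s=bot.state();p=np.r_[s["ee_pos"],1];c=np.linalg.inv(w["T"])@p;r=np.hypot(c[0],c[1]);th=np.arctan2(r,c[2]);print(w["K"][0,0]*th*c[:2]/r+w["K"][:2,2])
# fixture screws from top view
T=[(269,53),(87,158),(343,176),(159,283)]
P=onplane(t,np.array(T)/4+165,16);print(P,P.mean(0))
d=(P[1]-P[0]+P[3]-P[2]);print(np.degrees(np.arctan2(d[1],d[0])))
E
```

```text
(array([258.08961593, 161.10526316]), array([244, 146,  29,  31, 703], dtype=int32))
[[ 540.82620469 -236.42877767   24.        ]] [[ 540.34638396 -235.59750844   28.5       ]]
tcp px check (z231 plane through tcp):
[255.03221918 245.25444314]
[[631.28729161  29.48068145  16.        ]
 [582.70470521 114.68993675  16.        ]
 [571.64995245  -4.08158198  16.        ]
 [523.65117414  81.22558023  16.        ]] [577.32328085  55.32865411  16.        ]
119.52743603274212
```

>>> {"name": "drive_tool", "arguments": {
  "steps": [
    {"dr": [0,0,0],"delta_pos": [0.1,0,2.2],"grip": 6.5},
    {"dr": [0,0,0],"delta_pos": [0,0,2.2],"grip": 6.5},
    {"dr": [0,0,0],"delta_pos": [0,0,2.2],"grip": 6.5},
    {"dr": [0,0,0],"delta_pos": [0,0,2.2],"grip": 6.5},
    {"dr": [0,0,0],"delta_pos": [0,0,2.2],"grip": 6.5},
    {"dr": [0,0,0],"delta_pos": [0,0,2.2],"grip": 6.5},
    {"dr": [0,0,0],"delta_pos": [0,0,2.2],"grip": 6.5},
    {"dr": [0,0,0],"delta_pos": [0,0,2.2],"grip": 6.5},
    {"dr": [0,0,0],"delta_pos": [0,0,2.0],"grip": 6.5},
    {"dr": [0,0,0],"delta_pos": [0,0,1.5],"grip": 6.5},
    {"dr": [0,0,0],"delta_pos": [0,0,1.0],"grip": 6.5},
    {"dr": [0,0,0],"delta_pos": [0,0,0.5],"grip": 6.5},
    {"dr": [0,0,0],"delta_pos": [0,0,0],"grip": 6.5},
    {"dr": [0,0,0],"delta_pos": [0,0,0],"grip": 6.5}
  ]
}}

```text
time_s: 4.18
ee_pos: [540.9, -237.5, 5.8]
ee_rot: [0.0, 0.503, 0.864, 0.0]
force: [0.7, 0.5, -0.0]
finger_gap: 65.0
finger_force: 0.0
```

```bash
python3 - <<'E'
from h import *
w=bot.capture("wrist");s=bot.state()
print(s["ee_pos"],s["force"],s["finger_gap"])
cv2.imwrite("pics/w2.png",w["image"][:,:,::-1])
E
```

```text
[ 541.25398755 -237.46567096    6.22617255] [-0.08084827 -0.35542148  0.44831074] 64.91158820526766
```

View pics/w2.png

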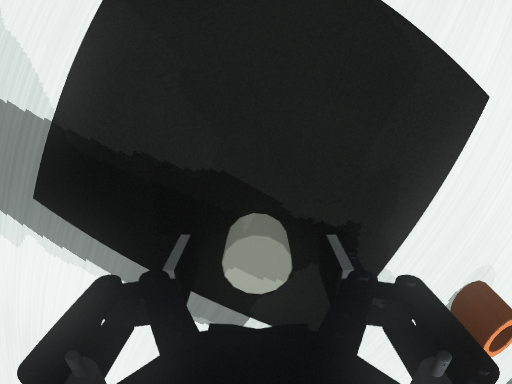

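The cap stands between the fingers: top centre about (257,264), pads at 185 and 335. I close on it and lift.

>>> {"name": "drive_tool", "arguments": {
  "steps": [
    {"dr": [0,0,0],"delta_pos": [0,0,0],"grip": 2.5},
    {"dr": [0,0,0],"delta_pos": [0,0,0],"grip": 2.5},
    {"dr": [0,0,0],"delta_pos": [0,0,0],"grip": 2.5},
    {"dr": [0,0,0],"delta_pos": [0,0,0],"grip": 2.5},
    {"dr": [0,0,0],"delta_pos": [0,0,0],"grip": 2.5},
    {"dr": [0,0,0],"delta_pos": [0,0,0],"grip": 2.5},
    {"dr": [0,0,0],"delta_pos": [0,0,0],"grip": 2.5},
    {"dr": [0,0,0],"delta_pos": [0,0,-1],"grip": 2.5},
    {"dr": [0,0,0],"delta_pos": [0,0,-2],"grip": 2.5},
    {"dr": [0,0,0],"delta_pos": [0,0,-2.5],"grip": 2.5},
    {"dr": [0,0,0],"delta_pos": [0,0,-2.5],"grip": 2.5},
    {"dr": [0,0,0],"delta_pos": [0,0,-2.5],"grip": 2.5},
    {"dr": [0,0,0],"delta_pos": [0,0,-2.5],"grip": 2.5},
    {"dr": [0,0,0],"delta_pos": [0,0,-2],"grip": 2.5},
    {"dr": [0,0,0],"delta_pos": [0,0,-1],"grip": 2.5},
    {"dr": [0,0,0],"delta_pos": [0,0,0],"grip": 2.5},
    {"dr": [0,0,0],"delta_pos": [0,0,0],"grip": 2.5}
  ]
}}

```text
time_s: 5.65
ee_pos: [540.3, -236.9, 165.3]
ee_rot: [0.0, 0.503, 0.864, -0.0]
force: [0.0, 0.0, -1.3]
finger_gap: 32.6
finger_force: 59.6
```

```bash
python3 - <<'E'
from h import *
w=bot.capture("wrist");s=bot.state();c=bot.capture("scene");t=bot.capture("top")
print(s["ee_pos"],s["force"],s["finger_gap"],s["finger_force"]);print(quat(s).as_matrix().round(4))
sc=c["image"];
def proj(c,p):
    q=np.linalg.inv(c["T"])@np.r_[p,1];q=c["K"]@q[:3];return q[:2]/q[2]
p=proj(c,s["ee_pos"]);print(p,proj(t,s["ee_pos"]))
x,y=(p-[50,40]).astype(int)
a=cv2.resize(sc[y:y+75,x:x+100],(400,300),interpolation=cv2.INTER_CUBIC)
b=cv2.resize(w["image"][150:384,100:412],(400,300))
cv2.imwrite("pics/w3.png",np.hstack([a,b])[:,:,::-1])
E
```

```text
[ 539.75379301 -236.80383193  164.29078595] [-0.82507142  0.34604144 -0.1575304 ] 32.842330872616834 59.58482466638088
[[-4.943e-01  8.693e-01 -1.700e-03]
 [ 8.693e-01  4.943e-01  5.000e-04]
 [ 1.300e-03 -1.300e-03 -1.000e+00]]
[140.31069486 206.56283823] [404.70201983 208.47719063]
```

View pics/w3.png

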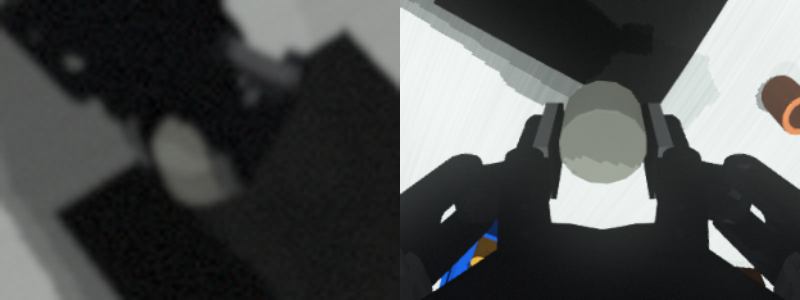

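Cap is held between the pads; its top disc centre in the wrist image is about (258.7, 259.2).

```bash
python3 - <<'E'
from h import *
w=bot.capture("wrist");s=bot.state()
print(s["ee_pos"])
top=onplane(w,[258.7,259.2],s["ee_pos"][2]+22.6,True)[0]
Rm=quat(s).as_matrix()
print("cap offset in tool",Rm.T@(top-s["ee_pos"]))
cp=top[:2]
for f in ([577,55],[575.5,54.2]):
    d=np.r_[np.array(f)-cp,0]; print(d,Rm.T@d)
E
```

```text
[ 539.70575319 -236.68868682  163.72939362]
cap offset in tool [  4.00138015   0.69591825 -22.59185589]
[ 38.60821207 287.8938491    0.        ] [231.15977302 175.89360594   0.24721785]
[ 37.10821207 287.0938491    0.        ] [231.20597521 174.1942365    0.25019116]
```

>>> {"name": "drive_tool", "arguments": {
  "steps": [
    {"dr": [0,0,0],"delta_pos": [0.8,0.75,0],"grip": 2.5},
    {"dr": [0,0,0],"delta_pos": [1.5,1.45,0],"grip": 2.5},
    {"dr": [0,0,0],"delta_pos": [1.5,1.45,0],"grip": 2.5},
    {"dr": [0,0,0],"delta_pos": [1.5,1.45,0],"grip": 2.5},
    {"dr": [0,0,0],"delta_pos": [1.5,1.45,0],"grip": 2.5},
    {"dr": [0,0,0],"delta_pos": [1.5,1.45,0],"grip": 2.5},
    {"dr": [0,0,0],"delta_pos": [1.5,1.45,0],"grip": 2.5},
    {"dr": [0,0,0],"delta_pos": [1.5,1.45,0],"grip": 2.5},
    {"dr": [0,0,0],"delta_pos": [1.5,1.45,0],"grip": 2.5},
    {"dr": [0,0,0],"delta_pos": [1.5,1.45,0],"grip": 2.5},
    {"dr": [0,0,0],"delta_pos": [1.5,1.45,0],"grip": 2.5},
    {"dr": [0,0,0],"delta_pos": [1.5,1.45,0],"grip": 2.5},
    {"dr": [0,0,0],"delta_pos": [0.7,0.8,0],"grip": 2.5},
    {"dr": [0,0,0],"delta_pos": [0,0,0],"grip": 2.5},
    {"dr": [0,0,0],"delta_pos": [0,0,0],"grip": 2.5},
    {"dr": [0,0,0],"delta_pos": [0,0,0],"grip": 2.5}
  ]
}}

```text
time_s: 7.18
ee_pos: [603.5, 4.4, 164.8]
ee_rot: [-0.0, 0.504, 0.864, -0.001]
force: [0.5, -1.0, 0.3]
finger_gap: 32.5
finger_force: 59.6
```

```bash
python3 - <<'E'
from h import *
w=bot.capture("wrist");s=bot.state()
print(s["ee_pos"]);print(quat(s).as_matrix().round(4));np.savez("w4.npz",**w)
cv2.imwrite("pics/w4.png",cv2.resize(w["image"][84:384,56:456],(800,600),interpolation=cv2.INTER_CUBIC)[:,:,::-1])
E
```

```text
[603.46836007   4.08427527 164.94512179]
[[-4.922e-01  8.705e-01 -8.000e-04]
 [ 8.705e-01  4.922e-01 -1.200e-03]
 [-6.000e-04 -1.300e-03 -1.000e+00]]
```

View pics/w4.png

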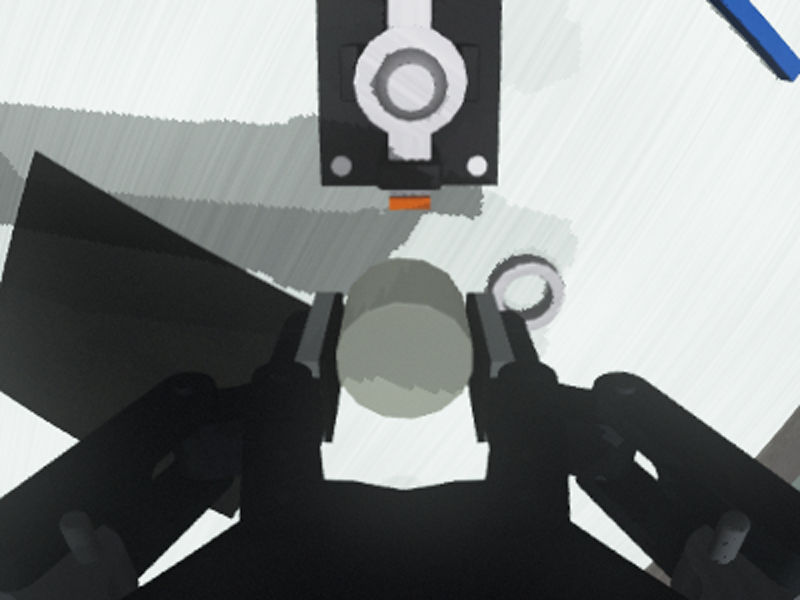

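The wrist view shows the spool top at crop (410,86), shoulder ring x 354–468, y 25–138, and cap top disc x 336–473, y 302–418. The tool axes are already square with the fixture.

```bash
python3 - <<'E'
from h import *
w=np.load("w4.npz");s=bot.state();Rm=quat(s).as_matrix()
f=lambda pts,z:(Rm.T@(onplane(w,np.array(pts)/2+[56,84],z,True)-s["ee_pos"]).T).T
def show(n,pts,z):
    q=f(pts,z);print(n,q.round(1).tolist(),"mid",(q[0,1]+q[1,1])/2,(q[2,0]+q[3,0])/2,"dia",abs(q[0,1]-q[1,1]),abs(q[2,0]-q[3,0]))
show("shoulder",[(354,82),(468,82),(411,25),(411,138)],98)
show("top15",[(387,87),(434,87),(410,64),(410,110)],120)
show("cap",[(336,360),(473,360),(404.5,302),(404.5,418)],187.5)
show("fixt bottom edge corners",[(322,185),(497,185),(342,165),(477,165)],16)
E
```

```text
shoulder [[58.0, -16.8, 66.9], [58.0, 23.4, 66.9], [78.1, 3.2, 66.9], [37.7, 3.3, 66.9]] mid 3.290030439753769 57.878112274717154 dia 40.241651779351 40.35222702149134
top15 [[58.2, -4.6, 44.9], [58.3, 10.2, 44.9], [65.5, 2.6, 44.9], [50.9, 2.7, 44.9]] mid 2.816523096445873 58.200161339886066 dia 14.837006265937013 14.693293621865912
cap [[1.4, -15.5, -22.5], [1.4, 17.0, -22.6], [17.0, 0.8, -22.6], [-15.8, 0.8, -22.5]] mid 0.7827893724591171 0.5781696509620167 dia 32.52190316897669 32.846485288230326
fixt bottom edge corners [[-1.7, -41.0, 149.0], [-1.6, 48.6, 148.9], [8.8, -30.4, 149.0], [8.8, 37.9, 148.9]] mid 3.8410862915593107 8.803784230611676 dia 89.61404057232667 0.05233401452759345
```

>>> {"name": "drive_tool", "arguments": {
  "steps": [
    {"dr": [0,0,0],"delta_pos": [1.0,0.05,0],"grip": 2.5},
    {"dr": [0,0,0],"delta_pos": [1.5,0.1,0],"grip": 2.5},
    {"dr": [0,0,0],"delta_pos": [1.5,0.1,0],"grip": 2.5},
    {"dr": [0,0,0],"delta_pos": [1.0,0,0],"grip": 2.5},
    {"dr": [0,0,0],"delta_pos": [0.75,0,0],"grip": 2.5},
    {"dr": [0,0,0],"delta_pos": [0,0,0],"grip": 2.5},
    {"dr": [0,0,0],"delta_pos": [0,0,0],"grip": 2.5},
    {"dr": [0,0,0],"delta_pos": [0,0,1],"grip": 2.5},
    {"dr": [0,0,0],"delta_pos": [0,0,1.2],"grip": 2.5},
    {"dr": [0,0,0],"delta_pos": [0,0,1],"grip": 2.5},
    {"dr": [0,0,0],"delta_pos": [0,0,0.6],"grip": 2.5},
    {"dr": [0,0,0],"delta_pos": [0,0,0.4],"grip": 2.5},
    {"dr": [0,0,0],"delta_pos": [0,0,0.3],"grip": 2.5},
    {"dr": [0,0,0],"delta_pos": [0,0,0],"grip": 2.5},
    {"dr": [0,0,0],"delta_pos": [0,0,0],"grip": 2.5}
  ]
}}

```text
time_s: 8.48
ee_pos: [577.7, 57.3, 120.3]
ee_rot: [0.0, 0.503, 0.864, 0.0]
force: [-0.5, 0.2, -0.9]
finger_gap: 32.3
finger_force: 59.6
```

```bash
python3 - <<'E'
from h import *
w=bot.capture("wrist");s=bot.state();c=bot.capture("scene")
print(s["ee_pos"],s["force"],s["wrist_torque"])
p=np.linalg.inv(c["T"])@np.r_[s["ee_pos"],1];q=c["K"]@p[:3];q=q[:2]/q[2];x,y=(q-[40,30]).astype(int)
a=cv2.resize(c["image"][y:y+60,x:x+80],(400,300),interpolation=cv2.INTER_CUBIC)
b=cv2.resize(w["image"][170:320,158:358],(400,300),interpolation=cv2.INTER_CUBIC)
cv2.imwrite("pics/w5.png",np.hstack([a,b])[:,:,::-1])
E
```

```text
[577.81969483  57.32291659 120.60909398] [-0.52588013 -1.21572465 -0.86150491] [-0.00121783 -0.00122618  0.01337592]
```

View pics/w5.png

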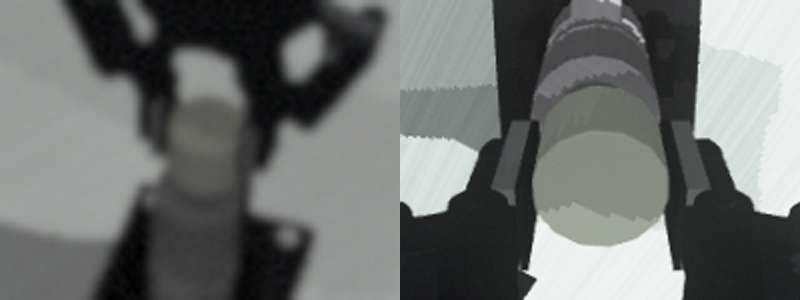

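The cap (crop centre about (600,190)) has started over the slim end, in line with the spool body, with no side force. I continue gently.

>>> {"name": "drive_tool", "arguments": {
  "steps": [
    {"dr": [0,0,0],"delta_pos": [0,0,0.2],"grip": 2.5},
    {"dr": [0,0,0],"delta_pos": [0,0,0.2],"grip": 2.5},
    {"dr": [0,0,0],"delta_pos": [0,0,0.2],"grip": 2.5},
    {"dr": [0,0,0],"delta_pos": [0,0,0.2],"grip": 2.5},
    {"dr": [0,0,0],"delta_pos": [0,0,0.2],"grip": 2.5},
    {"dr": [0,0,0],"delta_pos": [0,0,0],"grip": 2.5},
    {"dr": [0,0,0],"delta_pos": [0,0,0],"grip": 2.5}
  ]
}}

```text
time_s: 9.17
ee_pos: [577.4, 57.2, 110.1]
ee_rot: [-0.0, 0.503, 0.864, -0.0]
force: [0.1, -0.4, -0.3]
finger_gap: 32.3
finger_force: 59.6
```

>>> {"name": "drive_tool", "arguments": {
  "steps": [
    {"dr": [0,0,0],"delta_pos": [0,0,0.15],"grip": 2.5},
    {"dr": [0,0,0],"delta_pos": [0,0,0.15],"grip": 2.5},
    {"dr": [0,0,0],"delta_pos": [0,0,0.15],"grip": 2.5},
    {"dr": [0,0,0],"delta_pos": [0,0,0.1],"grip": 2.5},
    {"dr": [0,0,0],"delta_pos": [0,0,0.1],"grip": 2.5},
    {"dr": [0,0,0],"delta_pos": [0,0,0],"grip": 2.5}
  ]
}}

```text
time_s: 9.67
ee_pos: [578.0, 57.3, 104.7]
ee_rot: [0.001, 0.503, 0.864, 0.0]
force: [-2.4, -0.9, 4.6]
finger_gap: 32.4
finger_force: 60.1
```

>>> {"name": "drive_tool", "arguments": {
  "steps": [
    {"dr": [0,0,0],"delta_pos": [0,0,0.1],"grip": 2.5},
    {"dr": [0,0,0],"delta_pos": [0,0,0.1],"grip": 2.5},
    {"dr": [0,0,0],"delta_pos": [0,0,0],"grip": 2.5}
  ]
}}

```text
time_s: 9.92
ee_pos: [579.0, 57.5, 104.6]
ee_rot: [0.002, 0.503, 0.864, 0.0]
force: [-3.1, -0.8, 15.2]
finger_gap: 32.2
finger_force: 61.1
```

The cap has stopped firmly at about the expected height. I release and back off to check.

>>> {"name": "drive_tool", "arguments": {
  "steps": [
    {"dr": [0,0,0],"delta_pos": [0,0,-0.1],"grip": 2.5},
    {"dr": [0,0,0],"delta_pos": [0,0,0],"grip": 5},
    {"dr": [0,0,0],"delta_pos": [0,0,0],"grip": 7},
    {"dr": [0,0,0],"delta_pos": [0,0,0],"grip": 7},
    {"dr": [0,0,0],"delta_pos": [0,0,0],"grip": 7},
    {"dr": [0,0,0],"delta_pos": [0,0,-0.5],"grip": 7},
    {"dr": [0,0,0],"delta_pos": [0,0,-2],"grip": 7},
    {"dr": [0,0,0],"delta_pos": [-1.5,0,-2],"grip": 7},
    {"dr": [0,0,0],"delta_pos": [-1.5,0,-1],"grip": 7},
    {"dr": [0,0,0],"delta_pos": [0,0,0],"grip": 7},
    {"dr": [0,0,0],"delta_pos": [0,0,0],"grip": 7}
  ]
}}

```text
time_s: 10.83
ee_pos: [592.6, 30.6, 158.0]
ee_rot: [0.0, 0.504, 0.864, 0.0]
force: [0.8, 0.2, -0.7]
finger_gap: 69.8
finger_force: 0.0
```

```bash
python3 - <<'E'
from h import *
w=bot.capture("wrist");s=bot.state();c=bot.capture("scene")
print(s["ee_pos"],s["force"],s["finger_gap"]);np.savez("w6.npz",**w)
P=np.array([577,55.5,110]);p=np.linalg.inv(c["T"])@np.r_[P,1];q=c["K"]@p[:3];q=q[:2]/q[2];x,y=(q-[40,30]).astype(int)
a=cv2.resize(c["image"][y:y+60,x:x+80],(400,300),interpolation=cv2.INTER_CUBIC)
b=cv2.resize(w["image"][130:280,158:358],(400,300),interpolation=cv2.INTER_CUBIC)
cv2.imwrite("pics/w6.png",np.hstack([a,b])[:,:,::-1])
E
```

```text
[591.5664225   31.50923516 157.20873539] [-0.3330847  -0.53573186 -0.44360046] 69.99079390082238
```

View pics/w6.png

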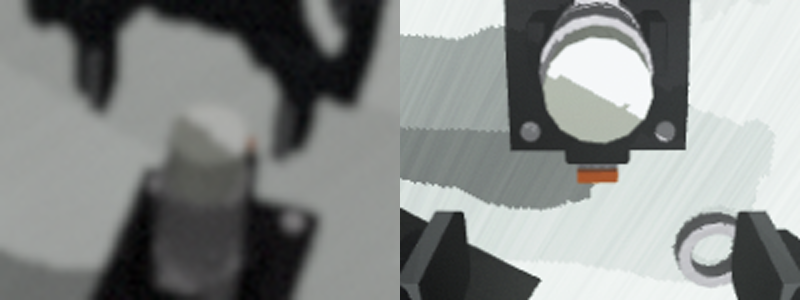

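The cap sits square on the spool: top disc x 541–653, y 38–143 in the right crop. I check its size at the height it should have.

```bash
python3 - <<'E'
from h import *
w=np.load("w6.npz");s=bot.state();Rm=quat(s).as_matrix()
print(s["ee_pos"],Rm.round(4))
pts=np.array([(541,90),(653,90),(597,38),(597,143)])/2.+[-200+158,130]
for z in(126,130):
    q=(onplane(w,pts,z,True)-s["ee_pos"])@Rm;print(z,(q[0,1]+q[1,1])/2,(q[2,0]+q[3,0])/2,"dia",q[1,1]-q[0,1],q[2,0]-q[3,0])
E
```

```text
[591.11858827  31.96798884 156.81250282] [[-4.950e-01  8.689e-01 -2.200e-03]
 [ 8.689e-01  4.950e-01  4.000e-04]
 [ 1.500e-03 -1.700e-03 -1.000e+00]]
126 0.43808540886637104 27.712464687262766 dia 34.20395020411918 33.18943373994509
130 0.4451155035083332 28.782228730170896 dia 33.422950501717594 32.431599112099825
```

Cap top at z 126 gives a 34 mm diameter, so it is fully home. The spool axis is about 27.7 mm ahead along tool x. I go over it, down to the grip height and close.

>>> {"name": "drive_tool", "arguments": {
  "steps": [
    {"dr": [0,0,0],"delta_pos": [0.8,0,0],"grip": 7},
    {"dr": [0,0,0],"delta_pos": [1.2,0,0],"grip": 7},
    {"dr": [0,0,0],"delta_pos": [0.8,0,0],"grip": 7},
    {"dr": [0,0,0],"delta_pos": [0,0,0],"grip": 7},
    {"dr": [0,0,0],"delta_pos": [0,0,1],"grip": 7},
    {"dr": [0,0,0],"delta_pos": [0,0,1.3],"grip": 7},
    {"dr": [0,0,0],"delta_pos": [0,0,1.3],"grip": 7},
    {"dr": [0,0,0],"delta_pos": [0,0,1.3],"grip": 7},
    {"dr": [0,0,0],"delta_pos": [0,0,1.3],"grip": 7},
    {"dr": [0,0,0],"delta_pos": [0,0,1.2],"grip": 7},
    {"dr": [0,0,0],"delta_pos": [0,0,0.8],"grip": 7},
    {"dr": [0,0,0],"delta_pos": [0,0,0.6],"grip": 7},
    {"dr": [0,0,0],"delta_pos": [0,0,0],"grip": 7},
    {"dr": [0,0,0],"delta_pos": [0,0,0],"grip": 7},
    {"dr": [0,0,0],"delta_pos": [0,0,0],"grip": 7}
  ]
}}

```text
time_s: 12.18
ee_pos: [579.1, 55.7, 70.4]
ee_rot: [0.001, 0.503, 0.864, 0.0]
force: [-0.4, 1.6, 0.0]
finger_gap: 70.1
finger_force: 0.0
```

```bash
python3 - <<'E'
from h import *
s=bot.state();Rm=quat(s).as_matrix()
print(s["ee_pos"],s["force"],(np.array([577,55.8,0])-s["ee_pos"])@Rm);print(Rm.round(4))
E
```

```text
[579.08290453  55.71538496  70.39958137] [-0.35288664  1.59320014  0.04588419] [ 1.1403808  -1.85648927 70.39673066]
[[-4.944e-01  8.693e-01  1.300e-03]
 [ 8.693e-01  4.944e-01  2.000e-04]
 [-5.000e-04  1.200e-03 -1.000e+00]]
```

>>> {"name": "drive_tool", "arguments": {
  "steps": [
    {"dr": [0,0,0],"delta_pos": [0.1,-0.15,0.15],"grip": 6},
    {"dr": [0,0,0],"delta_pos": [0,0,0],"grip": 3},
    {"dr": [0,0,0],"delta_pos": [0,0,0],"grip": 3},
    {"dr": [0,0,0],"delta_pos": [0,0,0],"grip": 3},
    {"dr": [0,0,0],"delta_pos": [0,0,0],"grip": 3},
    {"dr": [0,0,0],"delta_pos": [0,0,0],"grip": 3},
    {"dr": [0,0,0],"delta_pos": [0,0,0],"grip": 3},
    {"dr": [0,0,0],"delta_pos": [0,0,0],"grip": 3}
  ]
}}

```text
time_s: 12.85
ee_pos: [576.9, 55.6, 69.0]
ee_rot: [0.0, 0.503, 0.864, -0.0]
force: [-2.9, -0.5, 6.3]
finger_gap: 38.6
finger_force: 60.2
```

Gripped. Now I rock towards tool +x, about the foot edge (11 mm ahead, 57 mm below TCP).

>>> {"name": "drive_tool", "arguments": {
  "steps": [
    {"dr": [0,-0.03,0],"delta_pos": [0.171,0,-0.03],"grip": 3},
    {"dr": [0,-0.03,0],"delta_pos": [0.171,0,-0.03],"grip": 3},
    {"dr": [0,-0.03,0],"delta_pos": [0.171,0,-0.03],"grip": 3},
    {"dr": [0,-0.03,0],"delta_pos": [0.171,0,-0.03],"grip": 3},
    {"dr": [0,-0.03,0],"delta_pos": [0.171,0,-0.03],"grip": 3},
    {"dr": [0,-0.03,0],"delta_pos": [0.171,0,-0.03],"grip": 3},
    {"dr": [0,0,0],"delta_pos": [0,0,0],"grip": 3},
    {"dr": [0,0,0],"delta_pos": [0,0,0],"grip": 3},
    {"dr": [0,0,0],"delta_pos": [0,0,0],"grip": 3}
  ]
}}

```text
time_s: 13.6
ee_pos: [572.3, 63.7, 69.7]
ee_rot: [0.078, 0.501, 0.861, -0.045]
force: [1.1, -3.2, 3.1]
finger_gap: 38.5
finger_force: 60.5
```

```bash
cat > chk.py <<'E'
from h import *
s=bot.state();Rm=quat(s).as_matrix()
X=np.array([-.4944,.8693,0]);p=s["ee_pos"]
ax=-Rm[:,2];lean=np.arctan2(ax@X,ax[2])
print("lean",lean.round(4),"s along X",((p-[576.9,55.6,0])@X).round(2),"z",p[2].round(2),"F",s["force"].round(1),"FX",(s["force"]@X).round(1),"M",s["wrist_torque"].round(2),s["finger_gap"],s["finger_force"])
th=lean;sg=np.sign(th);print("expect s",11*sg*(1-np.cos(th))+57*np.sin(th),"z",12+57*np.cos(th)+11*abs(np.sin(th)))
E
python3 chk.py
```

```text
lean 0.1809 s along X 9.32 z 69.66 F [ 1.1 -3.2  3.1] FX -3.3 M [-0.64 -0.3  -0.01] 38.53046268550332 60.460381507873535
expect s 10.436579962843059 z 70.04896689745418
```

>>> {"name": "drive_tool", "arguments": {
  "steps": [
    {"dr": [0,-0.02,0],"delta_pos": [0.18,0,-0.02],"grip": 3},
    {"dr": [0,-0.01,0],"delta_pos": [0.1,0,-0.01],"grip": 3},
    {"dr": [0,0,0],"delta_pos": [0,0,0],"grip": 3},
    {"dr": [0,0,0],"delta_pos": [0,0,0],"grip": 3},
    {"dr": [0,0,0],"delta_pos": [0,0,0],"grip": 3}
  ]
}}

```text
time_s: 14.02
ee_pos: [571.4, 65.2, 69.7]
ee_rot: [0.092, 0.501, 0.859, -0.053]
force: [3.5, -4.6, 2.9]
finger_gap: 38.1
finger_force: 60.7
```

```bash
python3 chk.py; python3 - <<'E'
from h import *
w=bot.capture("wrist");c=bot.capture("scene")
P=np.array([577,55.5,80]);p=np.linalg.inv(c["T"])@np.r_[P,1];q=c["K"]@p[:3];q=q[:2]/q[2];x,y=(q-[50,38]).astype(int)
a=cv2.resize(c["image"][y:y+75,x:x+100],(400,300),interpolation=cv2.INTER_CUBIC)
b=cv2.resize(w["image"][140:320,138:378],(400,300),interpolation=cv2.INTER_CUBIC)
cv2.imwrite("pics/w7.png",np.hstack([a,b])[:,:,::-1])
E
```

```text
lean 0.2121 s along X 11.07 z 69.67 F [ 3.5 -4.6  2.9] FX -5.8 M [-1.08 -0.59 -0.01] 38.08410299976676 60.72032332420349
expect s 12.24618407674286 z 70.03832376324176
```

View pics/w7.png

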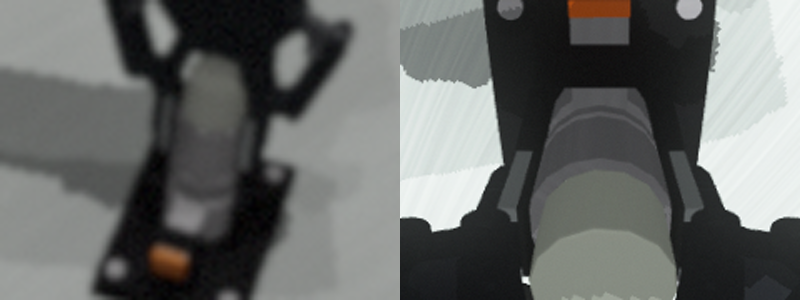

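The spool leans away with the tool, with the cap still seated and the jaw bar ahead pushed back. I give it a little more sideways push, then rock the other way.

>>> {"name": "drive_tool", "arguments": {
  "steps": [
    {"dr": [0,0,0],"delta_pos": [0.1,0,0],"grip": 3},
    {"dr": [0,0,0],"delta_pos": [0.05,0,0],"grip": 3},
    {"dr": [0,0,0],"delta_pos": [0,0,0],"grip": 3},
    {"dr": [0,0,0],"delta_pos": [0,0,0],"grip": 3}
  ]
}}

```text
time_s: 14.45
ee_pos: [571.3, 65.4, 69.7]
ee_rot: [0.092, 0.501, 0.859, -0.053]
force: [3.4, -6.2, 3.2]
finger_gap: 38.8
finger_force: 60.7
```

```bash
python3 chk.py
```

```text
lean 0.2136 s along X 11.31 z 69.65 F [ 3.4 -6.2  3.2] FX -7.1 M [-1.41 -0.8   0.03] 38.83112391092547 60.70568919181824
expect s 12.332729836469138 z 70.03640091514104
```

>>> {"name": "drive_tool", "arguments": {
  "steps": [
    {"dr": [0,0,0],"delta_pos": [0.1,0,0],"grip": 3},
    {"dr": [0,0,0],"delta_pos": [0.1,0,0],"grip": 3},
    {"dr": [0,0,0],"delta_pos": [0,0,0],"grip": 3},
    {"dr": [0,0,0],"delta_pos": [0,0,0],"grip": 3},
    {"dr": [0,0,0],"delta_pos": [0,0,0],"grip": 3}
  ]
}}

```text
time_s: 14.87
ee_pos: [570.9, 66.1, 69.6]
ee_rot: [0.093, 0.501, 0.859, -0.054]
force: [3.7, -8.4, 4.8]
finger_gap: 38.2
finger_force: 60.7
```

```bash
python3 chk.py
```

```text
lean 0.2153 s along X 12.07 z 69.63 F [ 3.7 -8.4  4.8] FX -9.2 M [-1.9  -1.06  0.01] 38.245176585498825 60.74870824813843
expect s 12.429942423387043 z 70.03408709255103
```

The lean is about 0.21 with position to match. Back to upright now.

>>> {"name": "drive_tool", "arguments": {
  "steps": [
    {"dr": [0,0,0],"delta_pos": [-0.2,0,0],"grip": 3},
    {"dr": [0,0,0],"delta_pos": [-0.2,0,0],"grip": 3},
    {"dr": [0,0.03,0],"delta_pos": [-0.18,0,0.03],"grip": 3},
    {"dr": [0,0.03,0],"delta_pos": [-0.18,0,0.03],"grip": 3},
    {"dr": [0,0.03,0],"delta_pos": [-0.18,0,0.03],"grip": 3},
    {"dr": [0,0.03,0],"delta_pos": [-0.18,0,0.03],"grip": 3},
    {"dr": [0,0.03,0],"delta_pos": [-0.18,0,0.03],"grip": 3},
    {"dr": [0,0.03,0],"delta_pos": [-0.18,0,0.03],"grip": 3},
    {"dr": [0,0.03,0],"delta_pos": [-0.18,0,0.03],"grip": 3},
    {"dr": [0,0,0],"delta_pos": [0,0,0],"grip": 3},
    {"dr": [0,0,0],"delta_pos": [0,0,0],"grip": 3}
  ]
}}

```text
time_s: 15.78
ee_pos: [577.2, 55.2, 69.0]
ee_rot: [-0.0, 0.503, 0.864, 0.001]
force: [0.5, -2.5, 4.8]
finger_gap: 38.5
finger_force: 61.2
```

```bash
python3 chk.py
```

```text
lean -0.0008 s along X -0.5 z 69.0 F [ 0.5 -2.5  4.8] FX -2.4 M [-0.81 -0.08 -0.01] 38.520045911823836 61.23119831085205
expect s -0.04567516873915424 z 69.00879552745542
```

>>> {"name": "drive_tool", "arguments": {
  "steps": [
    {"dr": [0,0.03,0],"delta_pos": [-0.171,0,-0.03],"grip": 3},
    {"dr": [0,0.03,0],"delta_pos": [-0.171,0,-0.03],"grip": 3},
    {"dr": [0,0.03,0],"delta_pos": [-0.171,0,-0.03],"grip": 3},
    {"dr": [0,0.03,0],"delta_pos": [-0.171,0,-0.03],"grip": 3},
    {"dr": [0,0.03,0],"delta_pos": [-0.171,0,-0.03],"grip": 3},
    {"dr": [0,0.03,0],"delta_pos": [-0.171,0,-0.03],"grip": 3},
    {"dr": [0,0.03,0],"delta_pos": [-0.2,0,-0.03],"grip": 3},
    {"dr": [0,0,0],"delta_pos": [-0.1,0,0],"grip": 3},
    {"dr": [0,0,0],"delta_pos": [-0.05,0,0],"grip": 3},
    {"dr": [0,0,0],"delta_pos": [0,0,0],"grip": 3},
    {"dr": [0,0,0],"delta_pos": [0,0,0],"grip": 3}
  ]
}}

```text
time_s: 16.7
ee_pos: [582.1, 46.6, 69.4]
ee_rot: [-0.092, 0.499, 0.86, 0.054]
force: [-2.7, 4.4, 2.3]
finger_gap: 38.5
finger_force: 61.2
```

```bash
python3 chk.py
```

```text
lean -0.214 s along X -10.39 z 69.41 F [-2.7  4.4  2.3] FX 5.2 M [ 0.99  0.65 -0.01] 38.45002902491123 61.22899889945984
expect s -12.357214493432586 z 70.03583348948146
```

>>> {"name": "drive_tool", "arguments": {
  "steps": [
    {"dr": [0,0,0],"delta_pos": [-0.1,0,0],"grip": 3},
    {"dr": [0,0,0],"delta_pos": [-0.1,0,-0.03],"grip": 3},
    {"dr": [0,0,0],"delta_pos": [-0.1,0,0],"grip": 3},
    {"dr": [0,0,0],"delta_pos": [0,0,0],"grip": 3},
    {"dr": [0,0,0],"delta_pos": [0,0,0],"grip": 3},
    {"dr": [0,0,0],"delta_pos": [0,0,0],"grip": 3}
  ]
}}

```text
time_s: 17.2
ee_pos: [582.4, 46.1, 69.4]
ee_rot: [-0.094, 0.498, 0.86, 0.054]
force: [-4.8, 6.8, 3.5]
finger_gap: 38.6
finger_force: 61.1
```

```bash
python3 chk.py
```

```text
lean -0.2169 s along X -10.95 z 69.35 F [-4.8  6.8  3.5] FX 8.3 M [1.79 1.17 0.02] 38.58852136155466 61.13459587097168
expect s -12.526423400737134 z 70.03162957906389
```

>>> {"name": "drive_tool", "arguments": {
  "steps": [
    {"dr": [0,0,0],"delta_pos": [-0.1,0,0],"grip": 3},
    {"dr": [0,0,0],"delta_pos": [-0.1,0,0],"grip": 3},
    {"dr": [0,0,0],"delta_pos": [-0.1,0,0],"grip": 3},
    {"dr": [0,0,0],"delta_pos": [0,0,0],"grip": 3},
    {"dr": [0,0,0],"delta_pos": [0,0,0],"grip": 3},
    {"dr": [0,0,0],"delta_pos": [0,0,0],"grip": 3}
  ]
}}

```text
time_s: 17.7
ee_pos: [583.0, 45.2, 69.3]
ee_rot: [-0.095, 0.498, 0.86, 0.054]
force: [-7.6, 8.6, 7.7]
finger_gap: 38.2
finger_force: 61.3
```

```bash
python3 chk.py
```

```text
lean -0.2193 s along X -12.08 z 69.29 F [-7.6  8.6  7.7] FX 11.2 M [2.38 1.79 0.02] 38.2397751541319 61.323087215423584
expect s -12.663408300523322 z 70.0278646240386
```

>>> {"name": "drive_tool", "arguments": {
  "steps": [
    {"dr": [0,0,0],"delta_pos": [0.2,0,0],"grip": 3},
    {"dr": [0,0,0],"delta_pos": [0.2,0,0],"grip": 3},
    {"dr": [0,0,0],"delta_pos": [0.2,0,0],"grip": 3},
    {"dr": [0,-0.03,0],"delta_pos": [0.19,0,0.034],"grip": 3},
    {"dr": [0,-0.03,0],"delta_pos": [0.19,0,0.034],"grip": 3},
    {"dr": [0,-0.03,0],"delta_pos": [0.19,0,0.034],"grip": 3},
    {"dr": [0,-0.03,0],"delta_pos": [0.19,0,0.034],"grip": 3},
    {"dr": [0,-0.03,0],"delta_pos": [0.19,0,0.034],"grip": 3},
    {"dr": [0,-0.03,0],"delta_pos": [0.19,0,0.034],"grip": 3},
    {"dr": [0,-0.03,0],"delta_pos": [0.19,0,0.03],"grip": 3},
    {"dr": [0,0,0],"delta_pos": [0,0,0],"grip": 3},
    {"dr": [0,0,0],"delta_pos": [0,0,0],"grip": 3}
  ]
}}

```text
time_s: 18.7
ee_pos: [576.8, 56.0, 69.1]
ee_rot: [-0.0, 0.502, 0.865, 0.0]
force: [-3.4, 2.9, 3.4]
finger_gap: 38.4
finger_force: 61.1
```

```bash
python3 chk.py; python3 - <<'E'
from h import *
t=bot.capture("top");T=cv2.cvtColor(t["image"],cv2.COLOR_RGB2HSV)
o=(T[...,0]<20)&(T[...,1]>150)&(T[...,2]>60);o[:160]=0;o[250:]=0;o[:,:170]=0;o[:,270:]=0
for c,st in blobs(o,4):print(c,st[4],onplane(t,c,52))
E
```

```text
lean -0.0006 s along X 0.42 z 69.06 F [-3.4  2.9  3.4] FX 4.2 M [0.75 0.75 0.06] 38.42247160731288 61.11825942993164
expect s -0.03560987985281132 z 69.00686054584324
[185.41666667 221.04166667] 24 [[545.82118037 111.69958983  52.        ]]
```

The first jaw tab has moved out 6.6 mm; the other is hidden by the gripper. I try a small lift and watch the force.

>>> {"name": "drive_tool", "arguments": {
  "steps": [
    {"dr": [0,0,0],"delta_pos": [0,0,-0.15],"grip": 3},
    {"dr": [0,0,0],"delta_pos": [0,0,-0.15],"grip": 3},
    {"dr": [0,0,0],"delta_pos": [0,0,-0.15],"grip": 3},
    {"dr": [0,0,0],"delta_pos": [0,0,-0.15],"grip": 3},
    {"dr": [0,0,0],"delta_pos": [0,0,-0.15],"grip": 3},
    {"dr": [0,0,0],"delta_pos": [0,0,-0.15],"grip": 3},
    {"dr": [0,0,0],"delta_pos": [0,0,0],"grip": 3}
  ]
}}

```text
time_s: 19.33
ee_pos: [577.2, 54.7, 78.1]
ee_rot: [0.0, 0.503, 0.864, -0.0]
force: [-0.1, -0.2, -6.8]
finger_gap: 38.3
finger_force: 61.1
```

```bash
python3 chk.py
```

```text
lean 0.0006 s along X -0.97 z 78.09 F [-0.1 -0.2 -6.8] FX -0.1 M [-0.04  0.   -0.01] 38.334150170259676 61.10916495323181
expect s 0.03498167389502116 z 69.00673971652985
```

The lift is free: 9 mm up with only the spool's weight on the wrist. I raise it the rest of the way.

>>> {"name": "drive_tool", "arguments": {
  "steps": [
    {"dr": [0,0,0],"delta_pos": [0,0,-0.3],"grip": 3},
    {"dr": [0,0,0],"delta_pos": [0,0,-0.4],"grip": 3},
    {"dr": [0,0,0],"delta_pos": [0,0,-0.5],"grip": 3},
    {"dr": [0,0,0],"delta_pos": [0,0,-0.6],"grip": 3},
    {"dr": [0,0,0],"delta_pos": [0,0,-0.6],"grip": 3},
    {"dr": [0,0,0],"delta_pos": [0,0,-0.6],"grip": 3},
    {"dr": [0,0,0],"delta_pos": [0,0,-0.6],"grip": 3},
    {"dr": [0,0,0],"delta_pos": [0,0,-0.6],"grip": 3},
    {"dr": [0,0,0],"delta_pos": [0,0,-0.5],"grip": 3},
    {"dr": [0,0,0],"delta_pos": [0,0,-0.4],"grip": 3},
    {"dr": [0,0,0],"delta_pos": [0,0,-0.3],"grip": 3},
    {"dr": [0,0,0],"delta_pos": [0,0,0],"grip": 3},
    {"dr": [0,0,0],"delta_pos": [0,0,0],"grip": 3},
    {"dr": [0,0,0],"delta_pos": [0,0,0],"grip": 3},
    {"dr": [0,0,0],"delta_pos": [0,0,0],"grip": 3},
    {"dr": [0,0,0],"delta_pos": [0,0,0],"grip": 3},
    {"dr": [0,0,0],"delta_pos": [0,0,0],"grip": 3}
  ]
}}

```text
time_s: 20.75
ee_pos: [576.8, 55.2, 131.6]
ee_rot: [-0.0, 0.503, 0.864, -0.0]
force: [0.2, 0.1, -5.8]
finger_gap: 38.6
finger_force: 61.1
```

```bash
python3 chk.py; python3 - <<'E'
from h import *
w=bot.capture("wrist");c=bot.capture("scene")
P=np.array([577,55.5,110]);p=np.linalg.inv(c["T"])@np.r_[P,1];q=c["K"]@p[:3];q=q[:2]/q[2];x,y=(q-[50,38]).astype(int)
a=cv2.resize(c["image"][y:y+75,x:x+100],(400,300),interpolation=cv2.INTER_CUBIC)
b=cv2.resize(w["image"][140:320,138:378],(400,300),interpolation=cv2.INTER_CUBIC)
cv2.imwrite("pics/w8.png",np.hstack([a,b])[:,:,::-1])
E
```

```text
lean -0.0002 s along X -0.35 z 131.59 F [ 0.2  0.1 -5.8] FX -0.0 M [ 0.04 -0.04  0.01] 38.64737922221249 61.127872467041016
expect s -0.009760197347368937 z 69.00188268013777
```

View pics/w8.png

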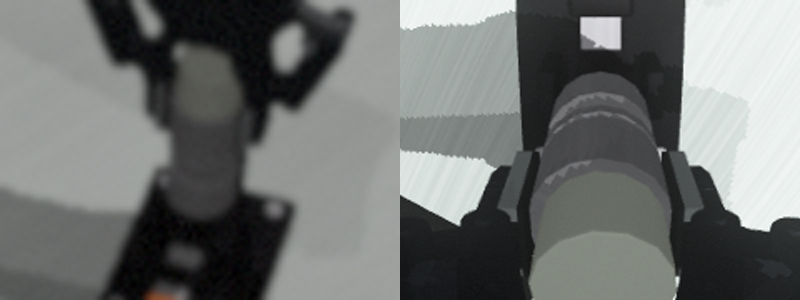

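The spool hangs upright in the gripper with the cap seated (right crop about (603,230)) and the foot clear above the fixture at about 74 mm. The wrist carries only its weight. Handing in.

```bash
python3 -c "
from plant import bot
print(bot.job_done())"
```

```text
the job is handed in; nothing more can be done
None
```

The job is handed in, with no verdict returned: the capped spool is held still and upright above the fixture, its foot at about 74 mm, after rocking both ways freed it from the jaws; I didn't touch the sleeve, insert or punch.

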